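# Prove a second-hand combination padlock and show it open

## Task

A customer wants to see that the second-hand padlock works. With it lying in its wooden cradle, turn the dial until its red line clicks into the notch at the white mark, pull the shackle out as far as it goes, and only then lift the open lock out and hold it up, dial upward and roughly level, about 15 cm above the middle of the green counter pad. Finish while still holding it there, shackle still out, without disturbing the crockery around it.

Things in the scene. Friction and masses are not known exactly. Their poses are not given: they have to be found in the camera images.
- lock: loose padlock, 0.35 to 0.6 kg, on its back. Brass body 64 (x) x 68 (y) x 26 (z) mm; origin at the centre of its underside, z up out of its face, -x towards the shackle. The white mark on the face's -x edge is the dial's index. It starts in the cradle, underside 30 mm above the table, with 1.5 mm play all round; its walls take the turning and pulling; it lifts straight up out, and open it balances under the knob.
- knob (a point): foot of the round black knob, on the dial's vertical axis in the middle of the lock, 28 mm above the lock's underside (58 mm above the table at the start). The knob is a cylinder 36 mm across, 26 mm high from here up, on a thin skirt 44 mm across; grip it at any yaw; the lock can be lifted by it. The point's -x axis points along the red line.
- dial (a joint): angle of the red line, rad, counterclockwise from above, from the white mark; 0 = at the mark, the only opening notch (shackle free within about 0.15). Starts at about 1 to 2.7: turn it clockwise by that much; no stop near 0, stops at +-3.1. It clicks into 12 notches 0.524 rad (30 degrees) apart; about 0.05 N m carries it over to the next, and let go it settles into the nearest.
- shackle (a joint): how far the shackle is drawn out, m along the lock's -x: 0 shut, 0.024 at its stop. Locked, it has 2 mm of play and then stops hard. Unlocked, it slides against about 2 N of friction and stays where it is left. 18 mm or more counts as open; the dial may then turn again without harm.
- bar (a point): middle of the shackle's cross bar, on its centre line, 13 mm above the lock's underside (43 mm above the table at the start). The shackle is a level U of 9 mm round steel, overhanging the table freely: cross bar along the lock's y, legs 40 mm apart (centres; 31 mm clear between). Shut, there are 42 mm clear between the bar and the cradle's front.
- cradle: fixed wooden block 80 x 86 mm, its floor 30 mm above the table and low walls up to 44 mm round the lock, open at the front (-x) where the shackle comes out; origin on the table under the middle of the lock, axes as the lock's at the start.
- seat (a point): point on the cradle's floor where the lock's origin lies when it is seated.
- pad: fixed flat green counter pad 160 x 160 mm, 4 mm thick; origin at the centre of its underside on the table.
- mug: loose white mug, 76 mm across, 85 mm high, handle to its +y; origin under its centre. Leave alone.
- vase: loose green glass vase, 72 mm across, 118 mm high; origin under its centre. Leave alone.
- canister: loose white jar with a wooden cap, 72 mm across, 100 mm high; origin under its centre. Leave alone.
Mind the look-alikes: they are no part of the job. What is shaped like the lock but purple is not meant.

How it is judged:
By the outcome, as a careful person would: the job done as asked, in the order asked, and still so for the second after the job is handed in, while the arm keeps its last pose, push and grip.
It also fails if it takes over 64 s, if anything falls off the work surface, if the arm or the gripper's body presses on something with over 40 N, if the wrist force passes 120 N, or if a joint passes its speed limit or range.

## Robot

A 6-joint arm with a two-finger parallel gripper is mounted at the origin on the work surface. World frame = base frame: x ahead of the robot, y to its left, z up, the work surface at z = 0. Lengths are in m, angles in rad, forces in N, time in s.
With the tool pointing down it reaches from about 0.3 to 0.825 m from the base axis. Payload 5.4 kg.
Tool frame: the origin (TCP) lies at the very end of the fingers, on their centre line; the grasp point (between the pads) lies 19 mm behind it; z points along the fingers, x is the direction in which the jaws open and shut, and the axes are right-handed (so a half turn about z gives the same grasp; the last joint's range is limited). The gripper opens to 92 mm and grips with 3 to 60 N. Pads are 20 mm wide; open, the fingers measure 128 mm over their backs; the gripper's body (75 mm by 189 mm) begins 69 mm behind the grasp point.
Start: joints at [1.017, 0.158, 1.597, -0, 1.386, -0.21], TCP at [0.194, 0.541, 0.215] pointing down, gripper open.
Joint ranges: [-2.91, 2.91], [-0.94, 2.29], [0.18, 2.7], [-1.29, 4.43], [0.17, 2.64], [-3, 3]. Speed limits (rad/s): [2.57, 2.57, 3.14, 3.14, 3.14, 3.14].

## Interface

Orientations are given as a rotation vector (axis times angle).
In Python, from workcell import bot gives the robot as it stands. Calls block until the motion is done:
- bot.goto(position, orientation): joint-space move of the TCP to a pose.
- bot.line_to(position, rot=None, max_speed=0.15): straight line of the TCP; rot=None keeps the orientation; max_speed is the mean speed in m/s.
- bot.set_joints(angles): joint-space move.
- bot.set_gripper(opening, newtons=None): opening from 0.0 (shut) to 1.0 (fully open); newtons is the grip in N (None keeps the last); returns when the fingers have stopped.
- bot.hold(seconds).
- bot.inverse_kinematics(position, orientation): joint angles nearest the present ones, or None.
- bot.read_camera(name): name is "scene" or "top" or "wrist"; returns a dict with "pixels" (400x640x3 uint8, blue, green, red), "fx", "fy", "cx", "cy" (pixels), "R" (3x3) and "t" (3): a world point X has camera coordinates R X + t. Camera axes: x right, y down, z forward; pixel columns grow to the right and rows downward; lengths in m; the calibration is good to about 2 mm. The wrist camera is an equidistant fisheye: a pixel r from the principal point sees the ray r / f radians off the axis. A picture is of the moment at which its call begins. There is no depth.
A pose or a line that the arm cannot do raises bot.MotionError and nothing moves.
- bot.job_done(): hands the job in, once; it reports no verdict.
Readings, each from a call of its own:
- bot.current_clock(): time.
- bot.current_joints(): joint angles.
- bot.current_joint_vel(): joint speeds.
- bot.current_effort(): joint torques, N m.
- bot.current_ee_pos(): TCP position.
- bot.current_tool_rot(): TCP orientation.
- bot.current_contact_force(): force on the tool from outside, world axes, zero at the start.
- bot.current_ft_torque(): the same for the moment, N m.
- bot.current_opening(): opening from 0.0 (shut) to 1.0 (fully open).
Only numpy, scipy, OpenCV 4.12 (cv2) and the standard library are available. Lean on these libraries where they do the work, as an engineer would, in place of code of your own. Each camera call takes 0.05 s, during which the arm holds its last target. There are 200 camera calls.

## Working session

There is one attempt and no reset: what is moved stays moved. The work goes in short steps, each a Python script; the robot and the scene stay as the last script left them, time stands still between calls to the robot, and variables do not carry over. Pictures are saved under pics/ and viewed, about 8 in all and at most 12, crops included, and the job is handed in when it is done.

```bash
mkdir -p pics; ls; python3 - <<'E'
from workcell import bot
import cv2
for n in("scene","top"):
    c=bot.read_camera(n); cv2.imwrite(f"pics/{n}0.png",c["pixels"]); print(n,c["fx"],c["cx"],c["cy"],c["R"],c["t"])
print(bot.current_clock())
E
```

```text
pics
scene 463.95974769665446 323.9679994038529 210.65387086520613 [[ 0.77124311  0.63629778 -0.01758405]
 [ 0.41995608 -0.52939085 -0.73714464]
 [-0.47835233  0.5611332  -0.67550617]] [-0.4225945  -0.23680511  1.52497778]
top 452.4647629506635 318.82564749873234 202.49144622842536 [[-0.01784291 -0.99967655 -0.01812278]
 [-0.99012459  0.02018739 -0.13872914]
 [ 0.13905012  0.01546848 -0.99016453]] [-0.04857813  0.64604664  0.93427476]
0.1
```

View pics/top0.png

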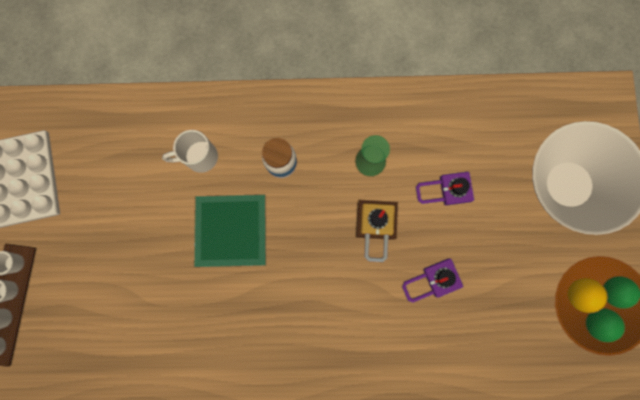

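View pics/scene0.png

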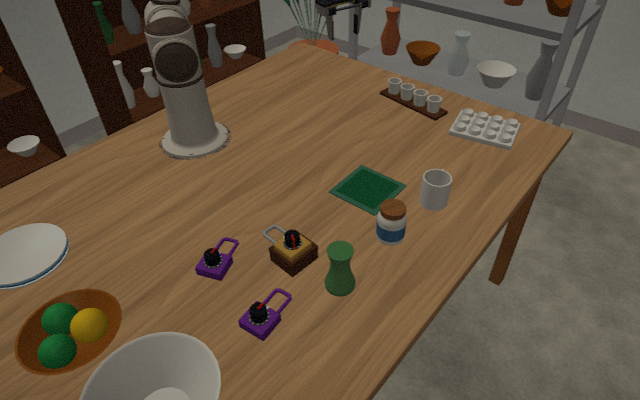

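The candidates in the top view are a brass lock in a wooden cradle at (377,219) and purple look-alikes at (457,188) and (443,278). The brass one in the cradle fits. The pad is at (230,231), canister (279,157), vase (373,156) and mug (196,151). I'll confirm with an enlarged crop.

```bash
cat > h.py <<'E'
from workcell import bot
import numpy as np, cv2
from scipy.spatial.transform import Rotation as Ro
def ray(c,u,v):
    if c.get('fish'):
        p=np.array([u-c["cx"],v-c["cy"]]); r=np.hypot(*p); th=r/c["fx"]
        d=np.r_[np.sin(th)*p/max(r,1e-9),np.cos(th)]
    else: d=np.array([(u-c["cx"])/c["fx"],(v-c["cy"])/c["fy"],1])
    R=np.array(c["R"]); return -R.T@np.array(c["t"]), R.T@d
def at(c,u,v,z):
    o,d=ray(c,u,v); return o+d*(z-o[2])/d[2]
def down(yaw): # tool x axis at angle yaw in world, z down
    x=np.array([np.cos(yaw),np.sin(yaw),0]); z=np.array([0,0,-1.])
    return Ro.from_matrix(np.c_[x,np.cross(z,x),z]).as_rotvec()
E
python3 - <<'E'
from h import *
c=bot.read_camera("top"); p=c["pixels"]
cv2.imwrite("pics/crop1.png",cv2.resize(p[180:280,320:480],None,fx=5,fy=5,interpolation=cv2.INTER_CUBIC))
f=lambda u,v,z:print(u,v,z,at(c,u,v,z).round(4))
f(378,218,.084); f(376,261,.043)
for u,v in((195,196),(266,195),(266,266),(194,267)): f(u,v,.004)
f(376,149,.118);f(277,150,.1);f(191,146,.085)
print(Ro.from_rotvec(bot.current_tool_rot()).as_matrix().round(3))
w=bot.read_camera("wrist"); print(w["fx"],w["cx"],w["cy"],w["R"],w["t"])
E
```

```text
378 218 0.084 [ 0.6047 -0.1829  0.084 ]
376 261 0.043 [ 0.5173 -0.1801  0.043 ]
195 196 0.004 [0.6713 0.2205 0.004 ]
266 195 0.004 [0.6703 0.059  0.004 ]
266 266 0.004 [0.5111 0.0593 0.004 ]
194 267 0.004 [0.5117 0.2195 0.004 ]
376 149 0.118 [ 0.7419 -0.18    0.118 ]
277 150 0.1 [0.7491 0.0231 0.1   ]
191 146 0.085 [0.7658 0.2074 0.085 ]
[[ 0.337  0.941 -0.001]
 [ 0.941 -0.337 -0.001]
 [-0.001 -0.    -1.   ]]
309.70691628693146 317.0230801379796 200.08890395782524 [[ 0.33682561  0.94156615 -0.00130354]
 [ 0.90365117 -0.32287278  0.28136762]
 [ 0.26450535 -0.09594976 -0.95959917]] [-0.57313896 -0.03247863  0.39252454]
```

View pics/crop1.png

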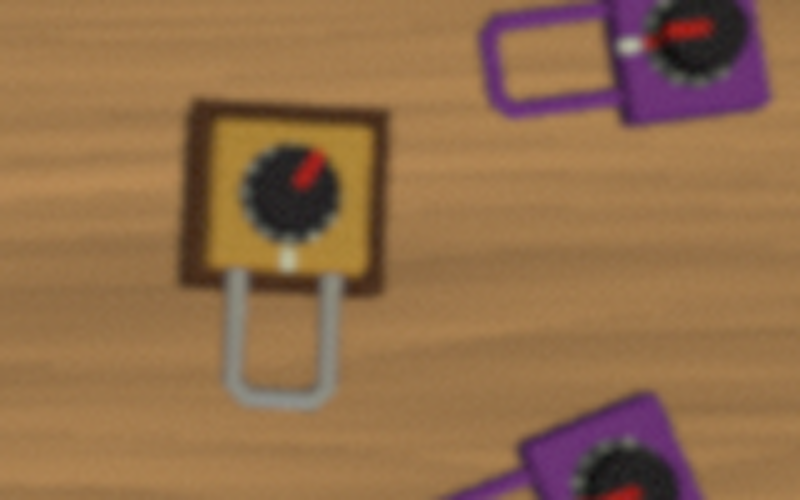

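The crop confirms the brass lock. Its white mark is at (288,258), and the red line points from (300,188) to (322,152), about 150° counterclockwise of the mark, so 5 notches clockwise. Next I'll compute the yaw, check the wrist range and hover for a close look.

```bash
python3 - <<'E'
from h import *
c=bot.read_camera("top"); k=lambda u,v,z:at(c,320+u/5,180+v/5,z)
a,b=k(190,102,.044),k(388,112,.044); d=a-b; print("cradle back edge yaw",np.arctan2(-d[0],d[1]),"len",np.linalg.norm(d),"mid",(a+b)/2)
e,f=k(184,284,.044),k(380,292,.044); d=e-f; print("front yaw",np.arctan2(-d[0],d[1]),"centre",(a+b+e+f)/4)
r=k(320,152,.084)-k(297,190,.084); print("red dir",np.arctan2(r[1],r[0]), "knob",k(295,190,.084),"bar",k(283,400,.043))
P=[.603,-.182,.2]
for y in np.arange(-180,180,30):
    q=bot.inverse_kinematics(P,down(np.radians(y))); print(y,None if q is None else np.round(q,2))
bot.goto([.56,-.182,.25],down(np.pi/2))
w=bot.read_camera("wrist"); cv2.imwrite("pics/w1.png",w["pixels"]); print(w["R"],w["t"],bot.current_ee_pos(),bot.current_joints(),bot.current_clock())
E
```

```text
cradle back edge yaw -0.07155496269246238 len 0.08540301373683372 mid [ 0.64486992 -0.18829826  0.044     ]
front yaw -0.05983123331249081 centre [ 0.60585855 -0.18540667  0.044     ]
red dir -0.5729778559927704 knob [ 0.60467539 -0.18494091  0.084     ] bar [ 0.51939031 -0.18140617  0.043     ]
-180 [-0.48  0.31  1.45 -0.    1.38  2.66]
-150 [-0.48  0.31  1.45 -0.    1.38  2.13]
-120 [-0.48  0.31  1.45 -0.    1.38  1.61]
-90 [-0.48  0.31  1.45 -0.    1.38  1.09]
-60 [-0.48  0.31  1.45  0.    1.38  0.56]
-30 [-0.48  0.31  1.45 -0.    1.38  0.04]
0 [-0.48  0.31  1.45 -0.    1.38 -0.48]
30 [-0.48  0.31  1.45 -0.    1.38 -1.01]
60 [-0.48  0.31  1.45  0.    1.38 -1.53]
90 [-0.48  0.31  1.45 -0.    1.38 -2.06]
120 [-0.48  0.31  1.45 -0.    1.38 -2.58]
150 None
[[-1.24216241e-03  9.99999228e-01 -4.12348661e-05]
 [ 9.59519639e-01  1.20349351e-03  2.81639155e-01]
 [ 2.81638987e-01  3.10275908e-04 -9.59520393e-01]] [ 0.1830676  -0.57934836  0.26886597] [ 0.56017473 -0.18131142  0.24998447] [-5.18158235e-01  1.72102217e-01  1.51167622e+00  1.02171691e-04
  1.45785041e+00 -2.08999181e+00] 3.1583
```

View pics/w1.png

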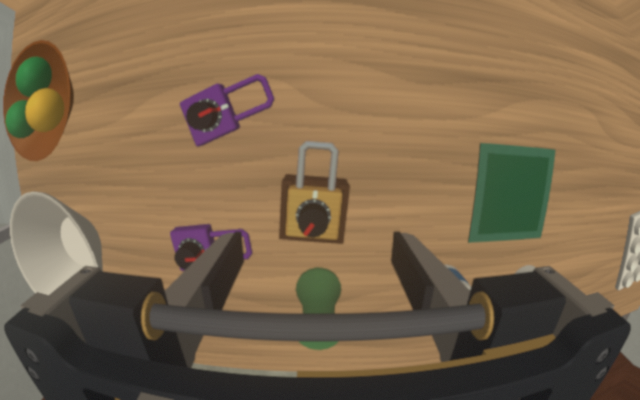

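The wrist view shows the knob at (313,217), the bar at (319,145) and the red line pointing to lower left (305,232), which agrees. Triangulate, then grip and turn.

```bash
cat >> h.py <<'E'
def look(name="wrist"):
    c=dict(bot.read_camera(name)); c["fish"]=name=="wrist"; return c
E
python3 - <<'E'
from h import *
w=look(); p=w["pixels"]
for u,v,z in((313,217,.084),(319,145,.043),(286,176,.044),(349,179,.044),(279,240,.044),(343,243,.044)): print(at(w,u,v,z).round(4))
cv2.imwrite("pics/w2.png",cv2.resize(p[130:260,250:380],None,fx=4.5,fy=4.5,interpolation=cv2.INTER_CUBIC))
E
```

```text
[ 0.5997 -0.187   0.084 ]
[ 0.5213 -0.18    0.043 ]
[ 0.5598 -0.2211  0.044 ]
[ 0.5636 -0.1424  0.044 ]
[ 0.6466 -0.233   0.044 ]
[ 0.6508 -0.1476  0.044 ]
```

View pics/w2.png

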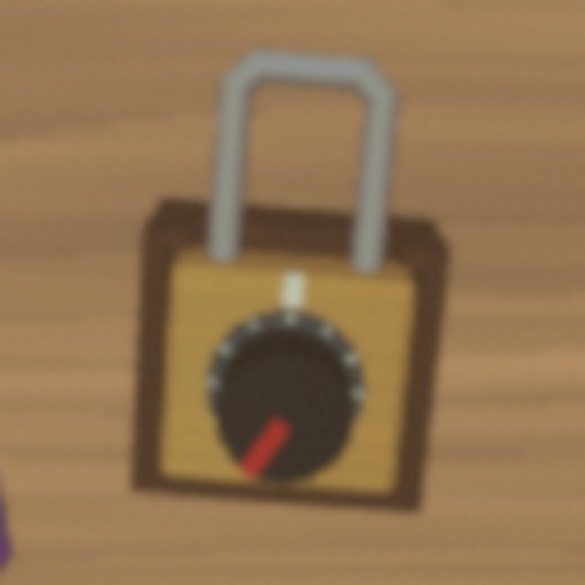

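```bash
python3 - <<'E'
from h import *
K=[.604,-.186]; yE=-np.pi/2-.065; y0=yE+2.618
bot.goto(K+[.16],down(y0)); bot.set_gripper(.75)
bot.line_to(K+[.062]); print(bot.current_contact_force(),bot.current_opening())
bot.set_gripper(0,25); print("open mm",bot.current_opening()*92,bot.current_contact_force())
for f in(1/3,2/3,1):
    bot.goto(K+[.062],down(y0-2.618*f)); print(np.round(bot.current_joints()[5],3),np.round(bot.current_contact_force(),1),np.round(bot.current_ft_torque(),2))
bot.hold(.2); bot.set_gripper(.75); bot.hold(.2)
bot.line_to(K+[.16],max_speed=.25)
bot.goto([.56,-.182,.25],down(np.pi/2-np.pi))
p=bot.read_camera("top")["pixels"]; 
q=bot.read_camera("wrist")["pixels"]
cv2.imwrite("pics/w3.png",np.hstack([cv2.resize(p[180:280,320:440],(600,500)),cv2.resize(q[130:290:,250:400],(188,200))[:0].reshape(0,0,3)] if 0 else [cv2.resize(q[100:300,220:420],(600,600),interpolation=cv2.INTER_CUBIC)]))
cv2.imwrite("pics/t3.png",cv2.resize(p[180:280,320:440],(600,500)))
print(bot.current_clock())
E
```

```text
[0.04723519 0.14886876 0.45174061] 0.7486597321346045
open mm 35.163704059959805 [0.29745473 1.25979075 1.97678883]
-0.599 [3.5 3.2 0.5] [ 0.6  -0.64 -0.06]
0.274 [ 7.2  2.  -1.6] [ 0.26 -1.42  0.03]
1.147 [ 6.7 -2.4 -2.2] [-0.34 -1.31 -0.02]
10.4667
```

View pics/w3.png

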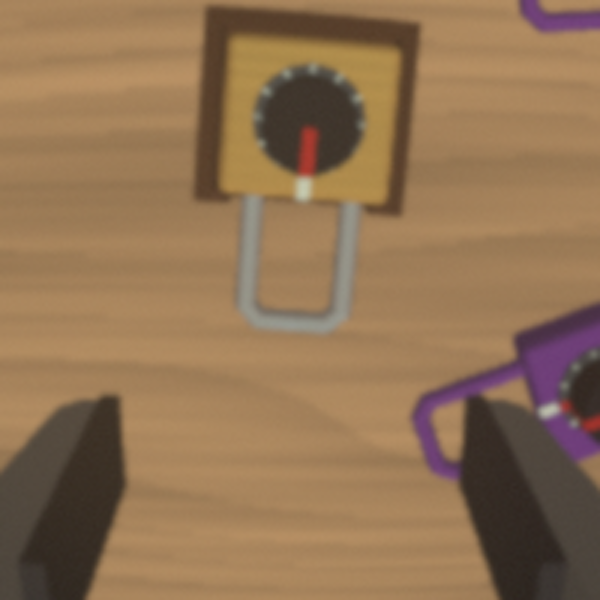

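The dial's red line now meets the white mark. In the crop the bar is at (293,321). Next I'll grip the bar and pull it.

```bash
python3 - <<'E'
from h import *
w=look(); print(at(w,317.7,207,.043),at(w,220+308/3,100+118/3,.084))
B=np.array([.519,-.1805,.024]); u=np.array([-np.cos(.065),np.sin(.065),0])
bot.set_gripper(26/92)
bot.goto(B+[0,0,.09],down(-.065)); bot.line_to(B,max_speed=.12)
print("down",np.round(bot.current_contact_force(),1)); f0=bot.current_contact_force()
bot.set_gripper(0,25); print("mm",bot.current_opening()*92,np.round(bot.current_contact_force(),1))
p0=bot.current_ee_pos()
for s in(.008,.016,.02,.022,.024,.025,.026,.027):
    bot.line_to(B+u*s,max_speed=.05); f=bot.current_contact_force(); print(s,np.round((np.array(bot.current_ee_pos())-p0)@u,4),np.round(f,1))
    if abs(np.dot(f-f0,u))>18: break
print(bot.current_clock())
E
```

```text
[ 0.51850231 -0.18288231  0.043     ] [ 0.60795954 -0.18817495  0.084     ]
down [-1.   0.6  0.2]
mm 8.04066146037793 [ 1.  -0.7  1.6]
0.008 0.0092 [-1.2 -0.7  3.6]
0.016 0.0174 [-0.8 -1.1  2. ]
0.02 0.021 [-0.8 -1.5  3. ]
0.022 0.0227 [ 1.5 -0.3  2.7]
0.024 0.0241 [4.4 0.3 1.3]
0.025 0.024 [6.7 1.4 0.8]
0.026 0.0241 [10.5  1.6 -1.5]
0.027 0.0241 [14.2  2.2 -3. ]
16.0833
```

```bash
python3 - <<'E'
from h import *
B=np.array([.519,-.1805,.024]); u=np.array([-np.cos(.065),np.sin(.065),0])
bot.line_to(B+u*.0242,max_speed=.05); bot.set_gripper(26/92)
bot.line_to(B+u*.0242+[0,0,.13],max_speed=.15)
K=[.604,-.186]; R=down(-np.pi/2-.065)
bot.goto(K+[.18],R); bot.set_gripper(.75)
w=look(); cv2.imwrite("pics/w4.png",cv2.resize(w["pixels"][40:360,160:480],(600,600)))
bot.line_to(K+[.061],max_speed=.15); bot.set_gripper(0,40); bot.hold(.2)
print("mm",bot.current_opening()*92,np.round(bot.current_contact_force(),1))
bot.line_to(K+[.10],max_speed=.06); bot.hold(.2); print(np.round(bot.current_contact_force(),1),bot.current_opening()*92)
c=look("scene")["pixels"]; cv2.imwrite("pics/s4.png",cv2.resize(c[170:310,180:380],(800,560),interpolation=cv2.INTER_CUBIC)); print(bot.current_clock())
E
```

```text
mm 35.08181939889178 [-0.4 -3.1  1.6]
[ 0.6 -0.2 -3.8] 35.14925666522306
22.8917
```

View pics/s4.png

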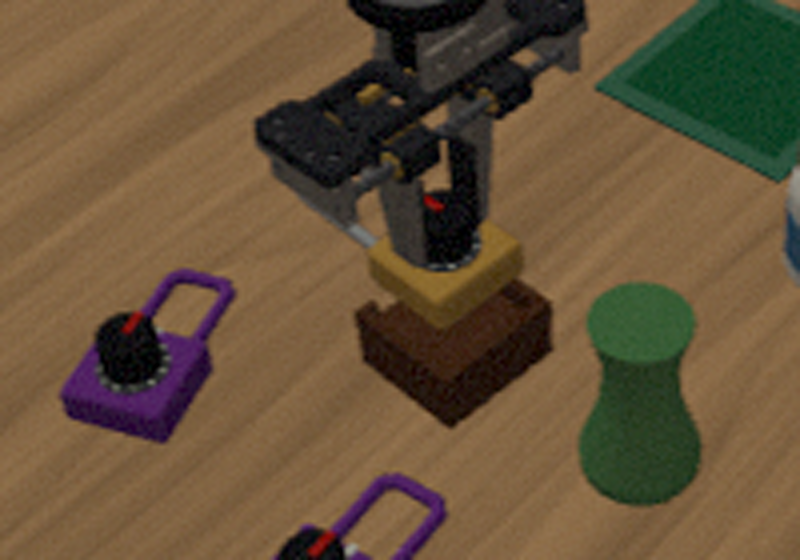

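The lock body at (447,275) is level and clear of the cradle at (455,340), and the crockery hasn't moved. Now carry it to the pad.

```bash
python3 - <<'E'
from h import *
bot.line_to([.604,-.186,.184],max_speed=.1)
bot.line_to([.591,.1395,.184],max_speed=.12); bot.hold(.8)
print(bot.current_ee_pos(),np.round(bot.current_contact_force(),1),bot.current_opening()*92)
s=look("scene")["pixels"]; w=look()["pixels"]; t=look("top")["pixels"]
z=lambda i,a,b,c,d:cv2.resize(i[a:b,c:d],(400,300),interpolation=cv2.INTER_CUBIC)
cv2.imwrite("pics/f.png",np.vstack([np.hstack([z(s,70,265,270,530),z(w,0,400,60,580)]),np.hstack([z(t,100,340,130,450),z(w,150,330,200,440)])])); print(bot.current_clock())
E
```

```text
[0.59099262 0.13954448 0.18398735] [ 0.4  0.2 -3.8] 35.33937171230349
27.7
```

View pics/f.png

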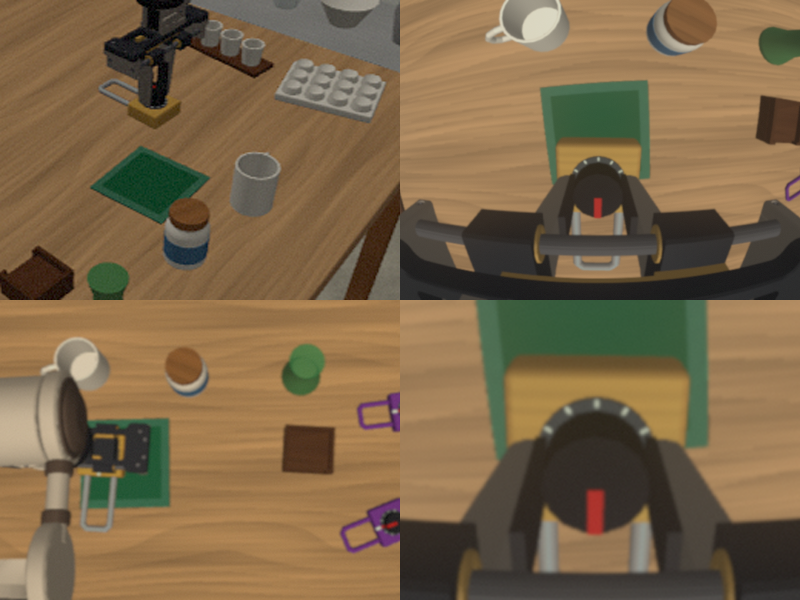

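The lock hangs level, dial up, over the pad with the shackle out, and the crockery hasn't moved. One numeric check on the bar, then I hand in.

```bash
python3 - <<'E'
from h import *
c=look("top"); b=at(c,208.4,280.8,.167); print(b, "expected open", [.591-.1105*np.cos(.065),.1395+.1105*np.sin(.065)])
if np.hypot(b[0]-.591,b[1]-.1395)>.1: bot.job_done(); print("done",bot.current_clock())
E
```

```text
[0.48544252 0.14445657 0.167     ] expected open [np.float64(0.4807333490743212), np.float64(0.1466774433912435)]
the job is handed in; nothing more can be done
the job is handed in; nothing more can be done
```

The job is handed in, with the arm still holding the open padlock over the green pad. It took about 28 s of the 64 s allowed.

- **Dial:** I turned the knob five notches (150°) clockwise. A close wrist picture showed the red line at the white mark.
- **Shackle:** I pulled the bar out until it stopped hard at 24.1 mm, and the pull force rose to 14 N there.
- **Lift:** I then gripped the knob at 40 N and lifted the lock straight up. The wrist reading of 3.8 N fits a lock of about 0.39 kg.
- **Final pose:** The tool is at (0.591, 0.140, 0.184), which puts the underside about 15 cm above the middle of the pad. In the last pictures the lock is level and dial up, with the shackle out and the mug, canister and vase where they were.

**Disagreement:** The last top-camera estimate put the bar about 5 mm short of where a fully open shackle should be (106 mm from the knob axis instead of 110.5 mm). I put this down to reading a pixel in a coarse crop plus the 2 mm calibration error. Taken at face value it still means about 19 mm out, just over the 18 mm that counts as open.

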